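# Free the inspection lamp's locking collar and push its filter slide home

### The arm

A 6-joint arm with a two-finger parallel gripper is mounted at the origin on the work surface. World frame = base frame: x ahead of the robot, y to its left, z up, the work surface at z = 0. Lengths are in mm, angles in rad, forces in N, time in s.
With the tool pointing down it reaches from about 275 to 850 mm from the base axis. Payload 5.2 kg.
Tool frame: the origin (TCP) lies at the very end of the fingers, on their centre line; the grasp point (between the pads) lies 19 mm behind it; z points along the fingers, y is the line along which they close (so a half turn about z gives the same grasp; the last joint's range is limited). The gripper opens to 85 mm and grips with 20 to 120 N. Pads are 22 mm wide; open, the fingers measure 114 mm over their backs; the gripper's body (76 mm by 85 mm) begins 54 mm behind the grasp point. The pads swing forward as they close: fully open they stand 13 mm farther back than shut.
Start: joints at [-1.424, 0.259, 1.535, -0, 1.348, -0.203], TCP at [188.511, -516.69, 231.31] pointing down, gripper open.
Joint ranges: [-3.14, 3.14], [-0.91, 2.08], [0.19, 2.58], [-1.22, 4.36], [0.22, 2.71], [-3.12, 3.12]. Speed limits (rad/s): [2.57, 2.57, 3.14, 3.14, 3.14, 3.14].

### API

Orientations are given as a unit quaternion [x, y, z, w].
In Python, from plant import robot gives the robot as it stands. The module is installed in compiled form; this text tells all that it offers.
- The arm moves only by the shell command python3 -m inch 'ROWS' [OPENING] [FORCE]. ROWS is JSON, a list that holds one entry, the list of rows, each a list of 6 numbers: the shift along the tool's x, y, z each as a share of 50 cm, from -1 to 1, then the turn, a rotation vector about the tool's x, y, z each as a share of 90 degrees, from -1 to 1. A call has 1 to 20 rows; each row is the pose to reach, as a shift and turn from the pose commanded when the call began, along the tool's axes at that moment; what a row does not reach only later rows make up. A row lasts 1/8 s, in which the tool goes at most 62.5 mm and 10.7 degrees, less where a joint would pass 70% of its speed; a pose out of reach is approached as far as the arm can. A call with a number of a shift or a turn outside -1 to 1 is refused whole. A call with a gripper value outside its range is refused whole. OPENING is the opening, from 0 (shut) to 1 (fully open), set as the call begins (- or left out, the last holds). The fingers move at their own pace and stop on an object; FORCE is the grip in N (left out, the last holds). Time passes only in rows, so rows that repeat a pose let the fingers close. It gives the time, the measured TCP pose, the force, the opening and the grip force at its end, in the units of the state.
- robot.sense(): the state, without advancing time (a new reading comes with each control period).
- robot.grab_frame(name): name is "side" or "top" or "wrist"; returns the picture (400x640x3 uint8, red, green, blue); there is no depth.
- robot.camera_params(name): a dict with "fx", "fy", "cx", "cy" (pixels), "k1" (the pictures are not rectified: a ray, as slopes to the right and down, at radius r is drawn at 1 + k1 r^2 times it, then the intrinsics apply), "position" and "attitude" of the camera in the world; the wrist camera has in their place "hand_eye" (4x4, takes a point from camera to tool coordinates, whose origin is the TCP and whose axes are the flange's). Camera axes: x right, y down, z forward; pixel columns grow to the right and rows downward; lengths in mm; the calibration is good to about 2 mm. A picture is of the moment at which its call begins: read the wrist's pose just before it. camera_params takes no time and is no camera call.
- robot.job_done(): hands the job in; it is judged then, once.
Trained networks look in the newest picture that a camera, given by its name, has taken for a name from the list of things; names that differ only in an ending like _2 or _b are one class to them, and where a whole thing is asked for, a point or a joint stands for the part that bears it (a point fixed in the world has none). Each returns a list of dicts, best first, with "score" (0 to 1); they miss things now and then, are a little off and sometimes report something else, mostly with a low value. They report only what shows in the picture. A call takes as long as a camera call. They do not tell look-alikes from the thing itself.
- robot.recognise(thing, camera): "point" ([column, row] in pixels, amid what is visible of it).
- robot.regions_of(thing, camera): "pixels" (400x640 bool, what is visible of it) and "point" ([column, row] in pixels, amid what is visible of it).
- robot.spot_point(thing, camera): "point" ([column, row] in pixels: a listed point, or the origin of a listed thing).
The state is a dict: "t": time; "joint_pos": joint angles; "joint_vel": joint speeds; "tau": joint torques, N m; "eef_pos": TCP position; "eef_rot": TCP orientation; "ft_force": force on the tool from outside, world axes, zero at the start; "torque": the same for the moment, N m; "opening": opening from 0.0 (shut) to 1.0 (fully open); "grasp_force": force on a finger pad.
Only numpy, scipy, OpenCV 4.12 (cv2) and the standard library are available. Lean on these libraries where they do the work, as an engineer would, in place of code of your own. Each camera call takes 0.05 s, during which the arm holds its last target. There are 200 camera calls.

### The job

The big knurled locking collar on top of the inspection lamp clamps the lamp's filter slide. Roll a fingertip round the collar's knurled rim to loosen it by two full turns (anticlockwise seen from above, right to within about a tenth of a turn), then push the filter slide by its black end block fully home, until the block lies against the lamp housing, and move clear. Use the fingertips only: do not lift or tip the slide, and leave everything else on the bench where it is.

Things in the scene. Friction and masses are not known exactly. Their poses are not given: they have to be found in the camera images.
- lamp: Fixed grey inspection-lamp housing, 130 x 130 mm, 60 mm high; origin at the centre of its underside, z up. On its local -y side a steel sill, 74 mm wide and 20 mm high with 6 mm edge rails, runs out 85 mm and carries the filter slide. A short dark line on the housing top at its local -x edge points at the collar.
- collar (a joint): Angle of the knurled collar, rad: 0 = tight (every start), grows anticlockwise seen from above (loosening), continuous over turns; 12.57 = two full turns, end stop at 18.85. Vertical axis. Stays where left; takes about 0.05 N m (a little over 1 N along the rim). It climbs 4 mm per turn and blocks the slide for about the first 1.3 turns.
- collar_center (a point): Centre of the aluminium knurled collar, on its axis, half-way up. The collar is 96 mm in diameter over the 30 upright rounded ribs of its rim and 24 mm high; tight, its rim spans 62 to 86 mm above the bench (2 mm above the housing top), after two turns 8 mm higher. A 52 mm lens fills its middle.
- collar_mark (a point): Black index bar, 14 x 8 mm, lying radially on top of the collar, its centre 37.5 mm from the axis; goes round with it. When tight it lies towards the lamp's local -x, at the dark line on the housing.
- slide_block (a point): Centre of the black end block of the loose filter slide (200 to 420 g): 59 mm wide (local x), 34 mm long (local y), 34 mm high, from 20 to 54 mm above the bench; axes parallel to the lamp's. It is pushed along local +y, into the housing, on its outer (-y) face, 17 mm from this point. At the start it is 40 to 55 mm short of home.
- lamp_home (a point): Point fixed to the lamp, axes as the lamp's, 82 mm from the housing's centre towards local -y and 37 mm above the bench: slide_block coincides with it when the slide is fully home, the block's inner face against the housing wall (a hard stop).
- slide: The filter slide as one body (block and plate); origin at the centre of the underside of its end block, 17 mm below slide_block.
- spare_slide: Bystander: spare filter slide lying beside the lamp, 60 x 140 mm, 30 mm high. Origin at the centre of its underside.
- lens_cap: Bystander: black lens cap, 60 mm across, 18 mm high. Origin at the centre of its underside.
- vial: Bystander: small amber vial with white cap, 34 mm across, 62 mm high. Origin at the centre of its underside.
- beaker: Bystander: glass beaker, 68 mm across, 85 mm high. Origin at the centre of its underside.
- reagent: Bystander: white bottle with black cap, 64 mm across, 110 mm high. Origin at the centre of its underside.
- loupe: Bystander: black loupe ring, 64 mm across, 30 mm high. Origin at the centre of its underside.
- samples: Bystander: cardboard sample box, 100 x 70 x 35 mm. Origin at the centre of its underside.
- dish: Bystander: shallow white dish, 90 mm across, 18 mm high. Origin at the centre of its underside.
There are look-alikes about, which are no part of the job. What is shaped like the slide but orange is not meant.

How it is judged:
By the outcome, as a careful person would: the job done as asked, in the order asked, and still so for the second after the job is handed in, with the robot touching nothing.
It also fails if it takes over 67 s, if anything falls off the work surface, if the arm or the gripper's body presses on something with over 40 N, if the wrist force passes 120 N, or if a joint passes its speed limit or range.

## Working session

There is one attempt and no reset: what is moved stays moved. The work goes in short steps, Python scripts to look and compute and a shell command to move; the robot and the scene stay as the last step left them, time stands still between calls to the robot, and variables do not carry over. Pictures are saved under pics/ and viewed, at most 10 in all, crops included, and the job is handed in when it is done.

```bash
mkdir -p pics
cat > h.py <<'E'
import numpy as np, cv2
from scipy.spatial.transform import Rotation as R
from plant import robot
def cam(name):
    p=robot.camera_params(name)
    return p
def ray(name,px):
    p=robot.camera_params(name)
    d=np.array([(px[0]-p['cx'])/p['fx'],(px[1]-p['cy'])/p['fy']]); u=d.copy()
    for _ in range(20): u=d/(1+p['k1']*(u@u))
    v=np.array([u[0],u[1],1.])
    if 'hand_eye' in p:
        s=robot.sense(); H=np.array(p['hand_eye']); Rt=R.from_quat(s['eef_rot']).as_matrix()
        return Rt@H[:3,3]+np.array(s['eef_pos']), Rt@H[:3,:3]@v
    A=np.array(p['attitude'],float); A=R.from_quat(A).as_matrix() if A.size==4 else A
    return np.array(p['position'],float), A@v
def atz(name,px,z):
    o,v=ray(name,px); return o+v*(z-o[2])/v[2]
def proj(name,P):
    p=robot.camera_params(name)
    if 'hand_eye' in p:
        s=robot.sense(); H=np.array(p['hand_eye']); Rt=R.from_quat(s['eef_rot']).as_matrix()
        o=Rt@H[:3,3]+np.array(s['eef_pos']); A=Rt@H[:3,:3]
    else:
        o=np.array(p['position'],float);A=np.array(p['attitude'],float); A=R.from_quat(A).as_matrix() if A.size==4 else A
    c=A.T@(np.array(P)-o); u=c[:2]/c[2]; u=u*(1+p['k1']*(u@u))
    return np.array([p['cx']+p['fx']*u[0],p['cy']+p['fy']*u[1]])
def save(name,fn):
    im=robot.grab_frame(name); cv2.imwrite('pics/'+fn,im[:,:,::-1]); return im
E
python3 - <<'E'
from h import *
for c in ['top','side','wrist']: print(c,{k:np.round(v,3).tolist() for k,v in robot.camera_params(c).items()})
a=save('top','top.png'); b=save('side','side.png')
for n,z in [('collar_center',74),('collar_mark',86),('slide_block',37),('lamp_home',37),('lamp',0),('spare_slide',0)]:
  for c in ['top','side']:
    for d in robot.spot_point(n,c)[:4]: print(n,c,np.round(d['score'],2),np.round(d['point']),np.round(atz(c,d['point'],z)))
print(robot.sense())
E
```

```text
top {'fx': 501.864, 'fy': 501.864, 'cx': 326.813, 'cy': 204.21, 'k1': -0.024, 'position': [474.223, -12.216, 1520.429], 'attitude': [0.709, -0.705, 0.01, -0.02]}
side {'fx': 402.098, 'fy': 402.098, 'cx': 315.798, 'cy': 201.15, 'k1': 0.031, 'position': [297.872, 839.487, 563.153], 'attitude': [-0.139, 0.848, -0.507, 0.071]}
wrist {'fx': 335.06, 'fy': 335.06, 'cx': 310.563, 'cy': 199.555, 'k1': -0.046, 'hand_eye': [[-0.0, -0.962, -0.272, 69.319], [1.0, -0.0, -0.0, 1.398], [0.0, -0.272, 0.962, -143.055], [0.0, 0.0, 0.0, 1.0]]}
collar_center top 0.98 [292. 190.] [577. 109.  74.]
collar_center top 0.15 [298. 201.] [547.  92.  74.]
collar_center side 0.96 [295. 224.] [578.  97.  74.]
collar_center side 0.74 [173. 333.] [644. 467.  74.]
collar_center side 0.34 [293. 222.] [585.  89.  74.]
collar_mark top 0.91 [297. 201.] [545.  95.  86.]
collar_mark top 0.32 [185. 237.] [441. 415.  86.]
collar_mark side 0.6 [309. 220.] [547.  87.  86.]
slide_block top 0.96 [408. 298.] [ 265. -231.   37.]
slide_block top 0.94 [368. 186.] [ 592. -113.   37.]
slide_block top 0.7 [338. 179.] [615. -23.  37.]
sl
[... 483 characters left out ...]
 0.]
{'t': 0.7, 'joint_pos': array([-1.42379370e+00,  2.58549539e-01,  1.53497976e+00, -1.14903902e-05,
        1.34799155e+00, -2.02785327e-01]), 'joint_vel': array([ 0.0003078 ,  0.00076628,  0.00088084,  0.00119699, -0.00168598,
       -0.00075179]), 'tau': array([-4.05274050e-04, -4.45780921e+01, -2.90842116e+01, -5.83900946e-04,
        5.23715826e-04, -2.61863602e-05]), 'eef_pos': array([ 188.51250473, -516.70201134,  231.34506322]), 'eef_rot': array([ 9.84744771e-01,  1.74004985e-01, -6.60223592e-06,  3.57304010e-05]), 'ft_force': array([-0.10236623,  0.80057281,  0.84968494]), 'torque': array([ 0.01907125, -0.03894893,  0.00576073]), 'grasp_force': 0.0, 'opening': 0.9987326595612853}
```

View pics/top.png

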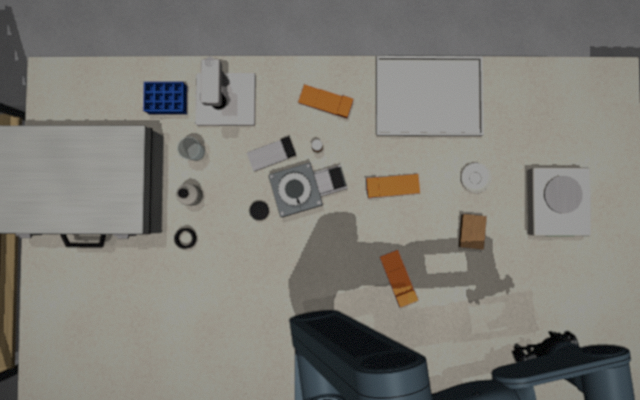

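View pics/side.png

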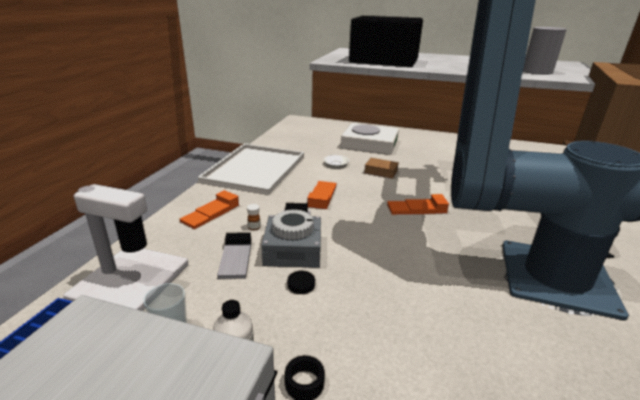

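Candidates for the filter slide:
- The block on the lamp's sill, top (337,178).
- The spare slide's block, top (288,147).
- The orange slides, top (395,185), (326,100) and (398,277).

I choose (337,178), because it sits on the sill of the housing with the collar. The lamp is at about (579,106), yaw about 0.34, which is nearly parallel to the tool axes. I'll move to a viewing pose beside the collar, then take a close crop.

```bash
python3 -m inch '[[[1,-0.9,0.06,0,0,0],[1,-0.9,0.06,0,0,0],[1,-0.9,0.06,0,0,0],[1,-0.9,0.06,0,0,0],[1,-0.9,0.06,0,0,0],[1,-0.9,0.06,0,0,0],[1,-0.9,0.06,0,0,0],[1,-0.9,0.06,0,0,0],[1,-0.9,0.06,0,0,0],[1,-0.9,0.06,0,0,0],[1,-0.9,0.06,0,0,0],[1,-0.9,0.06,0,0,0],[1,-0.9,0.06,0,0,0],[1,-0.9,0.06,0,0,0]]]' 0 20
python3 - <<'E'
from h import *
print(robot.sense()['joint_pos'],robot.sense()['eef_pos'])
im=save('wrist','w1.png')
for n,z in [('collar_center',74),('collar_mark',86),('slide_block',37),('lamp_home',37),('lamp',0)]:
    for d in robot.spot_point(n,'wrist')[:3]: print(n,np.round(d['score'],2),np.round(d['point']),np.round(atz('wrist',d['point'],z),1))
E
```

```text
t: 2.45
eef_pos: [503.6, 76.2, 201.4]
eef_rot: [0.985, 0.173, -0.0, 0.0]
ft_force: [0.9, 0.7, 0.2]
opening: -0.003
grasp_force: 0.0
[-6.87970066e-02  2.08835923e-01  1.67614883e+00 -3.54911701e-04
  1.25677935e+00  1.15386880e+00] [503.61076086  76.24120364 201.41386205]
collar_mark 0.85 [312. 138.] [547.   89.4  86. ]
slide_block 0.94 [529. 165.] [ 589.7 -113.7   37. ]
slide_block 0.7 [452. 103.] [615.1 -18.8  37. ]
lamp 0.91 [315.  92.] [583.1  99.6   0. ]
```

View pics/w1.png

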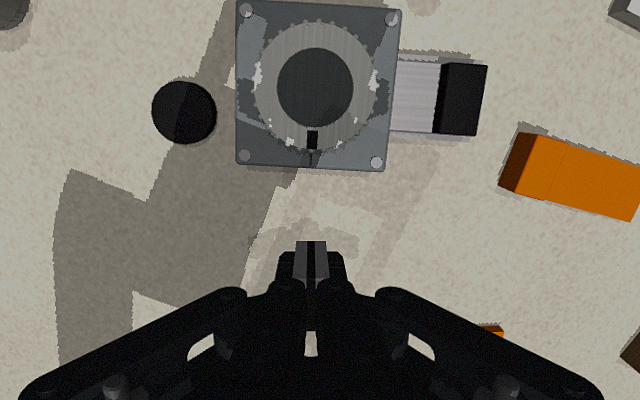

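The close view confirms the choice: the black block is at (463,98) on the sill, the collar's lens is at (315,87) and the mark is at (312,138). The shut fingertips are at (311,245).

Run:
```python
from h import *
for p in [(315,87)]: print('lens',atz('wrist',p,86))
pts=np.array([atz('wrist',p,86)[:2] for p in [(252,88),(378,88),(315,155),(315,22)]]); print(pts, (pts[0]+pts[1])/2,(pts[2]+pts[3])/2,[np.linalg.norm(pts[0]-pts[1]),np.linalg.norm(pts[2]-pts[3])])
print('mark',atz('wrist',(312,139),88))
hc=[atz('wrist',p,60)[:2] for p in [(237,2),(397,9),(384,170),(236,163)]]; print('housing',np.round(hc,1),np.mean(hc,0))
for a,b in [(0,1),(3,2),(3,0),(2,1)]:
  v=hc[b]-hc[a]; print(np.linalg.norm(v),np.degrees(np.arctan2(v[1],v[0])))
bl=[atz('wrist',p,54)[:2] for p in [(443,64),(487,66),(478,135),(433,132)]]; print('block',np.round(bl,1),np.mean(bl,0))
s=robot.sense();Rt=R.from_quat(s['eef_rot']).as_matrix()
for q in [(11,8,0),(-11,8,0),(11,-8,0),(11,14,-10),(11,14,-20),(11,14,-40)]: print(q,np.round(proj('wrist',s['eef_pos']+Rt@np.array(q))))
```

```text
lens [582.87480732 100.49647199  86.        ]
[[566.45616462 143.95646374]
 [598.22373919  56.61096904]
 [535.68287926  83.17656039]
 [624.2964317  115.68603575]] [582.3399519  100.28371639] [579.98965548  99.43129807] [np.float64(92.94306988881887), np.float64(94.3887051735794)]
mark [546.59613135  89.63344057  88.        ]
housing [[623.  178.7]
 [660.6  61.1]
 [540.5  21.1]
 [502.7 143. ]] [581.70677802 100.99060718]
123.46302853287315 -72.28549469977675
127.57270757554593 -72.77746949166988
125.48155706711637 16.558767089365663
126.56121741919762 18.42709434739681
block [[638.    8.5]
 [649.8 -26.7]
 [596.4 -45.3]
 [585.   -7.2]] [617.28218502 -17.69983548]
(11, 8, 0) [325. 237.]
(-11, 8, 0) [324. 280.]
(11, -8, 0) [290. 237.]
(11, 14, -10) [340. 246.]
(11, 14, -20) [342. 256.]
(11, 14, -40) [347. 281.]
```

```bash
python3 -m inch '[[[0.028,0.008,0.12,0,0,0],[0.028,0.008,0.23,0,0,0],[0.028,0.008,0.255,0,0,0],[0.028,0.008,0.255,0,0,0]]]' 0 20
python3 -m inch '[[[0.006,0,0,0,0,0],[0.012,0,0,0,0,0],[0.016,0,0,0,0,0],[0.016,0,0,0,0,0]]]'; python3 -m inch '[[[0.002,0,0,0,0,0],[0.004,0,0,0,0,0],[0.004,0,0,0,0,0]]]'
```

```text
t: 3.25
eef_pos: [518.6, 78.3, 74.0]
eef_rot: [0.985, 0.174, -0.0, -0.0]
ft_force: [0.7, -0.9, 0.3]
opening: -0.002
grasp_force: 0.0
t: 3.75
eef_pos: [525.8, 81.2, 74.3]
eef_rot: [0.985, 0.174, -0.0, 0.0]
ft_force: [-3.8, -0.1, 2.4]
opening: -0.002
grasp_force: 1.7
t: 4.12
eef_pos: [526.0, 81.5, 73.8]
eef_rot: [0.985, 0.174, -0.002, 0.0]
ft_force: [-8.6, -3.4, 8.1]
opening: -0.003
grasp_force: 4.6
```

```bash
python3 -m inch '[[[0.001,0.016,0,0,0,0],[0.004,0.040,0,0,0,0],[0.013,0.062,0,0,0,0],[0.028,0.081,0,0,0,0],[0.047,0.096,0,0,0,0],[0.069,0.105,0,0,0,0],[0.093,0.108,0,0,0,0],[0.115,0.108,0,0,0,0]]]'
cat >> h.py <<'E'
C=np.array([582.,100.5])
def mark(zc=88):
    for c in ['wrist','top']:
        robot.grab_frame(c)
        for d in robot.spot_point('collar_mark',c)[:2]:
            p=atz(c,d['point'],zc)[:2]-C
            print(c,round(d['score'],2),np.round(d['point']),'r',round(np.hypot(*p),1),'rot deg',round((np.degrees(np.arctan2(p[1],p[0]))-197.3)%360,1))
def st():
    s=robot.sense(); Rt=R.from_quat(s['eef_rot']).as_matrix(); d=Rt.T@np.array([*(s['eef_pos'][:2]-C),0]); f=Rt.T@s['ft_force']
    print('t',round(s['t'],2),'u,v',np.round([d[0],-d[1]],1),'z',round(s['eef_pos'][2],1),'F uv z',np.round([f[0],-f[1],-f[2]],1))
E
python3 -c "
from h import *
st(); mark(); save('wrist','w2.png')"
```

```text
t: 5.12
eef_pos: [604.2, 46.4, 74.4]
eef_rot: [0.985, 0.174, 0.002, 0.004]
ft_force: [4.0, -13.3, -1.5]
opening: 0.003
grasp_force: 6.2
t 5.12 u,v [  2.3 -58.5] z 74.4 F uv z [ -0.8 -13.9  -1.6]
wrist 0.55 [249. 241.] r 38.7 rot deg 121.2
top 0.76 [303. 180.] r 31.2 rot deg 117.9
top 0.65 [320. 181.] r 74.0 rot deg 88.2
```

View pics/w2.png

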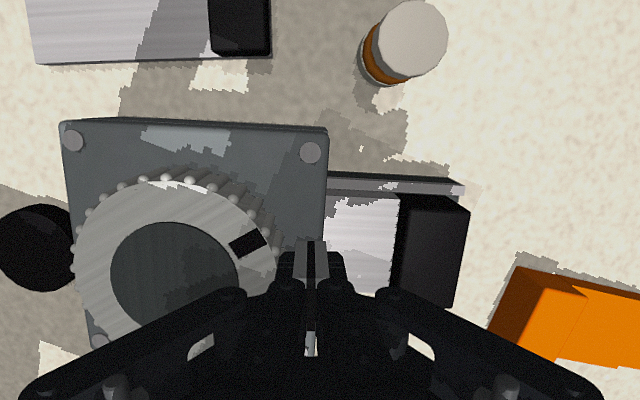

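The mark is at (249,241), so the collar has turned about 120° without slipping. Next, the second quarter of the orbit.

```bash
python3 -m inch '[[[0.022,0.003,0,0,0,0],[0.046,0,0,0,0,0],[0.068,-0.009,-0.001,0,0,0],[0.087,-0.024,-0.001,0,0,0],[0.102,-0.043,-0.002,0,0,0],[0.111,-0.065,-0.002,0,0,0],[0.114,-0.089,-0.003,0,0,0],[0.114,-0.108,-0.003,0,0,0]]]'
python3 -c "
from h import *
st(); mark(90)"
```

```text
t: 6.38
eef_pos: [635.8, 122.1, 75.6]
eef_rot: [0.985, 0.174, 0.001, 0.0]
ft_force: [2.9, -0.6, -1.3]
opening: -0.003
grasp_force: 1.2
t 6.38 u,v [57.9  1.8] z 75.6 F uv z [ 2.5 -1.5 -1.4]
top 0.65 [290. 177.] r 35.5 rot deg 186.5
```

```bash
python3 -m inch '[[[-0.004,0,0,0,0,0],[-0.004,-0.019,0,0,0,0],[-0.007,-0.042,0,0,0,0],[-0.016,-0.064,-0.001,0,0,0],[-0.030,-0.083,-0.001,0,0,0],[-0.049,-0.097,-0.002,0,0,0],[-0.071,-0.106,-0.003,0,0,0],[-0.094,-0.109,-0.003,0,0,0],[-0.114,-0.109,-0.003,0,0,0]]]'
sed -i "s/p=atz(c,d\['point'\],zc)\[:2\]-C/p=atz(c,d['point'],zc)[:2]-C-(np.array([-1,6]) if c=='top' else 0)/" h.py
python3 -c "
from h import *
st(); mark(91)
p=atz('top',(290,177),90)[:2]-C-[-1,6];print('prev',np.hypot(*p),(np.degrees(np.arctan2(p[1],p[0]))-197.3)%360)"
```

```text
t: 7.7
eef_pos: [560.3, 156.7, 76.8]
eef_rot: [0.985, 0.174, -0.001, -0.003]
ft_force: [-3.9, 14.9, 2.9]
opening: -0.0
grasp_force: 7.7
t 7.7 u,v [-1.2 60.3] z 76.8 F uv z [ 1.4 15.4  2.8]
wrist 0.66 [366. 299.] r 37.7 rot deg 296.0
top 0.61 [287. 197.] r 30.0 rot deg 307.8
prev 33.84457793455878 176.43739378845035
```

```bash
python3 -m inch '[[[-0.022,-0.002,0,0,0,0],[-0.045,0.001,0,0,0,0],[-0.067,0.010,-0.001,0,0,0],[-0.086,0.024,-0.001,0,0,0],[-0.100,0.043,-0.002,0,0,0],[-0.109,0.065,-0.002,0,0,0],[-0.113,0.088,-0.003,0,0,0],[-0.113,0.109,-0.003,0,0,0]]]'
python3 -c "
from h import *
st(); mark(93)"
```

```text
t: 8.9
eef_pos: [526.1, 80.9, 77.7]
eef_rot: [0.985, 0.174, -0.003, -0.0]
ft_force: [-9.7, -1.7, 4.7]
opening: 0.005
grasp_force: 4.6
t 8.9 u,v [-59.3   0.7] z 77.7 F uv z [-9.8  1.7  4.6]
wrist 0.93 [364. 210.] r 38.0 rot deg 40.4
```

```bash
python3 -m inch '[[[0,0.018,0,0,0,0],[0.003,0.042,0,0,0,0],[0.012,0.064,0,0,0,0],[0.027,0.083,-0.001,0,0,0],[0.046,0.098,-0.001,0,0,0],[0.068,0.107,-0.002,0,0,0],[0.092,0.110,-0.003,0,0,0],[0.114,0.110,-0.003,0,0,0]]]'
python3 -c "
from h import *
st(); mark(93)"
```

```text
t: 10.1
eef_pos: [604.3, 46.3, 80.1]
eef_rot: [0.985, 0.174, 0.002, 0.003]
ft_force: [3.0, -10.5, -1.7]
opening: 0.004
grasp_force: 4.4
t 10.1 u,v [  2.4 -58.6] z 80.1 F uv z [ -0.7 -10.8  -1.8]
wrist 0.69 [207. 206.] r 37.8 rot deg 154.9
top 0.39 [260. 210.] r 112.4 rot deg 287.2
```

```bash
python3 -m inch '[[[0.021,0,0,0,0,0],[0.044,-0.003,0,0,0,0],[0.066,-0.012,0,0,0,0],[0.085,-0.026,0,0,0,0],[0.099,-0.045,0,0,0,0],[0.108,-0.067,0,0,0,0],[0.110,-0.090,0,0,0,0],[0.110,-0.110,0,0,0,0]]]'
python3 -c "
from h import *
st(); mark(95)"
```

```text
t: 11.3
eef_pos: [635.5, 122.0, 80.4]
eef_rot: [0.985, 0.174, 0.002, 0.0]
ft_force: [6.5, 0.7, -0.4]
opening: -0.004
grasp_force: 3.2
t 11.3 u,v [57.6  1.8] z 80.4 F uv z [ 6.4 -1.5 -0.4]
top 0.87 [280. 189.] r 37.1 rot deg 257.2
```

```bash
python3 -m inch '[[[0,-0.020,0,0,0,0],[-0.003,-0.043,0,0,0,0],[-0.012,-0.066,0,0,0,0],[-0.026,-0.084,0,0,0,0],[-0.045,-0.099,0,0,0,0],[-0.067,-0.108,0,0,0,0],[-0.090,-0.110,0,0,0,0]]]'
python3 -c "
from h import *
st(); mark(96)"
```

```text
t: 12.38
eef_pos: [571.7, 159.6, 80.2]
eef_rot: [0.985, 0.174, 0.0, -0.002]
ft_force: [0.5, 12.8, 1.7]
opening: -0.001
grasp_force: 7.7
t 12.38 u,v [10.5 59. ] z 80.2 F uv z [ 4.9 11.8  1.6]
top 0.69 [291. 198.] r 29.2 rot deg 332.9
```

```bash
python3 -m inch '[[[-0.012,0,0,0,0,0],[-0.024,0,0,0,0,0],[-0.036,0,0,0,0,0],[-0.036,0,0,0,0,0]]]'
python3 -c "
from h import *
st(); mark(96)"
python3 -m inch '[[[0,-0.02,0,0,0,0],[0,-0.05,0,0,0,0],[-0.08,-0.05,-0.08,0,0,0],[-0.14,0,-0.16,0,0,0],[-0.14,0.09,-0.2,0,0,0],[-0.14,0.1,-0.2,0,0,0],[-0.14,0.1,-0.2,0,0,0]]]'
python3 -c "
from h import *
st(); mark(96);save('wrist','w3.png')
for n,z in [('slide_block',37)]:
    for d in robot.spot_point(n,'wrist')[:3]: print(n,np.round(d['score'],2),np.round(d['point']),np.round(atz('wrist',d['point'],z),1))"
```

```text
t: 13.08
eef_pos: [552.1, 153.5, 79.8]
eef_rot: [0.985, 0.174, -0.002, -0.002]
ft_force: [-5.6, 11.1, 5.6]
opening: -0.005
grasp_force: 6.4
t 13.07 u,v [-9.9 60. ] z 79.8 F uv z [-1.5 12.4  5.6]
wrist 0.76 [434. 329.] r 36.8 rot deg 357.6
t: 14.15
eef_pos: [506.8, 79.9, 179.2]
eef_rot: [0.985, 0.173, -0.001, -0.0]
ft_force: [0.1, 0.6, 0.8]
opening: 0.002
grasp_force: 0.0
t 14.15 u,v [-77.7   6.3] z 179.2 F uv z [0.3 0.5 0.8]
wrist 0.78 [311. 147.] r 36.7 rot deg 353.9
top 0.31 [259. 208.] r 109.4 rot deg 283.5
slide_block 0.64 [469. 107.] [616.8 -21.   37. ]
slide_block 0.58 [549. 174.] [ 591.3 -114.9   37. ]
```

View pics/w3.png

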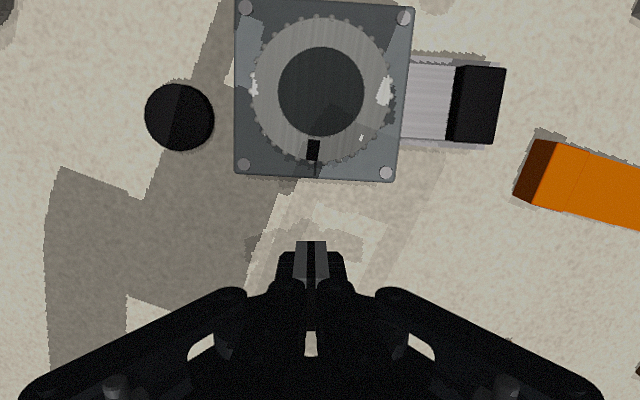

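The mark is back at the dark line: (312,150) against (315,170). The running count is 121, 180, 296, 400, 515, 620, 715°, so that is two turns. Next I move behind the black block, clear of the orange slide.

```bash
python3 -c "
from h import *
for p in [(514,195),(540,140),(560,143)]: print(p,np.round(atz('wrist',p,20),0),np.round(atz('wrist',p,54),0))
print('block top corners',[np.round(atz('wrist',p,54)[:2],0).tolist() for p in [(462,65),(505,68),(494,144),(452,140)]])"
python3 -m inch '[[[0.05,0.12,0,0,0,0.029],[0.1,0.24,0,0,0,0.029],[0.14,0.329,0,0,0,0.029],[0.14,0.329,0,0,0,0.029],[0.14,0.329,0.08,0,0,0.029],[0.14,0.329,0.12,0,0,0.029],[0.14,0.329,0.12,0,0,0.029]]]'
python3 -c "
from h import *
st();save('wrist','w4.png')"
```

```text
(514, 195) [ 563. -106.   20.] [564. -83.  54.]
(540, 140) [ 617. -104.   20.] [612. -80.  54.]
(560, 143) [ 621. -123.   20.] [616. -98.  54.]
block top corners [[640.0, 6.0], [650.0, -27.0], [596.0, -46.0], [586.0, -12.0]]
t: 15.32
eef_pos: [627.4, -49.1, 117.7]
eef_rot: [0.988, 0.152, -0.002, -0.001]
ft_force: [0.3, 0.3, 1.0]
opening: -0.001
grasp_force: 0.0
t 15.32 u,v [  -1.7 -156.4] z 117.7 F uv z [0.3 0.2 1. ]
```

View pics/w4.png

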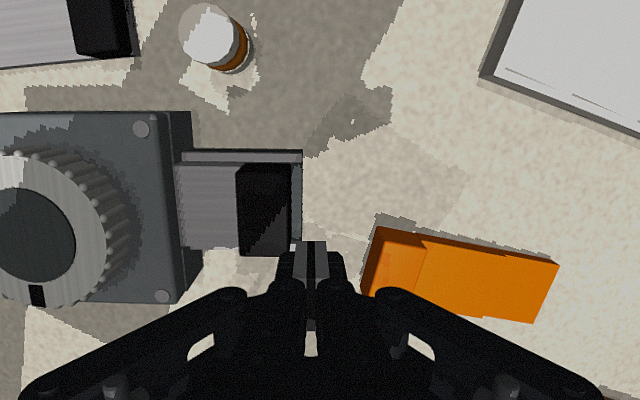

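```bash
python3 -m inch '[[[0,0.014,0,0,0,0],[0,0.014,0.08,0,0,0],[0,0.014,0.16,0,0,0],[0,0.014,0.17,0,0,0],[0,0.014,0.17,0,0,0]]]'
python3 -m inch '[[[0,-0.01,0,0,0,0],[0,-0.02,0,0,0,0],[0,-0.03,0,0,0,0],[0,-0.04,0,0,0,0],[0,-0.04,0,0,0,0]]]'
python3 -c "
from h import *
st()"
```

```text
t: 16.0
eef_pos: [632.7, -57.9, 36.2]
eef_rot: [0.988, 0.152, 0.001, 0.0]
ft_force: [0.2, -0.9, 0.1]
opening: 0.0
grasp_force: 0.0
t: 16.62
eef_pos: [626.8, -38.6, 35.9]
eef_rot: [0.988, 0.152, 0.001, 0.001]
ft_force: [2.0, -3.3, 2.5]
opening: -0.0
grasp_force: 2.0
t 16.62 u,v [   1.  -146.2] z 35.9 F uv z [ 1.  -3.7  2.5]
```

```bash
python3 -m inch '[[[0,-0.01,0,0,0,0],[0,-0.02,0,0,0,0],[0,-0.03,0,0,0,0],[0,-0.04,0,0,0,0],[0,-0.05,0,0,0,0],[0,-0.056,0,0,0,0],[0,-0.056,0,0,0,0]]]'
python3 -c "
from h import *
st()"
python3 -m inch '[[[0,-0.004,0,0,0,0],[0,-0.008,0,0,0,0],[0,-0.012,0,0,0,0],[0,-0.016,0,0,0,0],[0,-0.016,0,0,0,0]]]'
python3 -c "
from h import *
st()"
```

```text
t: 17.5
eef_pos: [618.2, -12.2, 35.5]
eef_rot: [0.988, 0.152, 0.001, 0.001]
ft_force: [1.8, -4.5, 4.7]
opening: 0.0
grasp_force: 2.5
t 17.5 u,v [   0.7 -118.3] z 35.5 F uv z [ 0.4 -4.8  4.7]
t: 18.12
eef_pos: [615.9, -5.9, 35.5]
eef_rot: [0.988, 0.152, 0.001, 0.001]
ft_force: [2.0, -9.0, 4.5]
opening: -0.0
grasp_force: 4.6
t 18.12 u,v [   0.5 -111.6] z 35.5 F uv z [-0.8 -9.2  4.5]
```

```bash
python3 -m inch '[[[0,-0.003,0,0,0,0],[0,-0.006,0,0,0,0],[0,-0.006,0,0,0,0]]]'
python3 -c "
from h import *
st()"
python3 -m inch '[[[0,0.008,0,0,0,0],[0,0.024,0,0,0,0],[0,0.024,0,0,0,0],[0,0.024,-0.12,0,0,0],[0,0.024,-0.2,0,0,0],[0,0.024,-0.25,0,0,0],[-0.12,0.02,-0.26,0,0,0],[-0.24,-0.08,-0.26,0,0,0],[-0.24,-0.12,-0.26,0,0,0],[-0.24,-0.12,-0.26,0,0,0]]]'
python3 -c "
from h import *
st(); mark(96);save('wrist','w5.png')
for n,z in [('slide_block',37),('lamp_home',37)]:
    for d in robot.spot_point(n,'wrist')[:3]: print(n,np.round(d['score'],2),np.round(d['point']),np.round(atz('wrist',d['point'],z),1))"
```

```text
t: 18.5
eef_pos: [615.9, -5.7, 35.6]
eef_rot: [0.988, 0.152, 0.001, 0.003]
ft_force: [3.9, -17.7, 2.7]
opening: -0.001
grasp_force: 9.0
t 18.5 u,v [   0.5 -111.5] z 35.6 F uv z [ -1.5 -18.    2.6]
t: 19.75
eef_pos: [479.1, 22.1, 164.7]
eef_rot: [0.988, 0.153, -0.001, -0.001]
ft_force: [-0.0, -0.1, 0.2]
opening: -0.0
grasp_force: 0.0
t 19.75 u,v [-121.7  -43.7] z 164.7 F uv z [-0.1 -0.   0.2]
wrist 0.61 [232.  81.] r 36.2 rot deg 0.6
top 0.73 [470. 232.] r 517.2 rot deg 59.0
top 0.68 [294. 201.] r 35.9 rot deg 349.5
slide_block 0.81 [511. 119.] [ 587.5 -117.2   37. ]
slide_block 0.62 [356.  40.] [604.5  20.9  37. ]
```

View pics/w5.png

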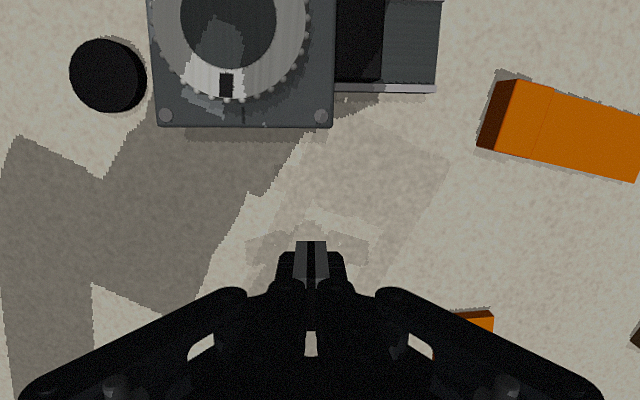

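The block at (360,40) lies against the housing wall. The mark at (226,85) is back near the dark line, and nothing else has moved.

```bash
python3 -c "
from h import *
print(robot.job_done())"
```

```text
the job is handed in; nothing more can be done
None
```

The job is handed in at about 20 s of the 67 s: the collar is loosened by two turns (mark within about 10° of its line), the slide is pushed home against the housing, and the arm is clear. No verdict came back.

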